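# Turn the EEG amplifier onto its dock pin and press it home

## Robot

A 6-joint arm with a two-finger parallel gripper is mounted at the origin on the work surface. World frame = base frame: x ahead of the robot, y to its left, z up, the work surface at z = 0. Lengths are in m, angles in rad, forces in N, time in s.
With the tool pointing down it reaches from about 0.25 to 0.725 m from the base axis. Payload 4 kg.
Tool frame: the origin (TCP) lies at the centre of the arm's flange, where the gripper is bolted on; the fingertips stand 173 mm ahead of it and the grasp point (between the pads) lies 155 mm ahead of it; z points along the fingers, y is the direction in which the jaws open and shut (so a half turn about z gives the same grasp; the last joint's range is limited). The gripper opens to 85 mm and grips with 20 to 120 N. Pads are 22 mm wide; open, the fingers measure 114 mm over their backs; the gripper's body (76 mm by 85 mm) begins 54 mm behind the grasp point. The pads swing forward as they close: fully open they stand 13 mm farther back than shut.
Start: joints at [-1.234, 0.241, 0.005, 1.335, 0, 1.571], TCP at [0.165, -0.472, 0.405] pointing down, gripper open.
Joint ranges: [-2.72, 2.72], [-1.05, 1.87], [-1.09, 1.28], [-1.99, 2.15], [-1.42, 1.44], [-3.14, 3.14]. Speed limits (rad/s): [2.79, 2.79, 3.14, 3.14, 3.14, 3.14].

## Interface

Orientations are given as a rotation vector (axis times angle).
In Python, from workcell import ctrl, viewer, job gives the robot as it stands.
- The arm moves only by the tool apply_moves, never from a script. Its arguments are lists of equal length, an entry for each row: "claw": the closure, from -1 (fully open) to 1 (shut); "travel": the shift along the world's x, y, z in units of 30 mm (1.0 is 30 mm), a list of three; "turn": the turn about the world's z in units of 5 degrees (1.0 is 5 degrees). In form: {"claw": [claw, ...], "travel": [[x, y, z], ...], "turn": [turn, ...]}. A call has 1 to 20 rows; each row is the pose to reach, as a shift and turn from the pose measured when the call began; what a row does not reach only later rows make up. A row lasts 1/8 s, in which the tool goes at most 62.5 mm and 10.7 degrees, less where a joint would pass 70% of its speed; a pose out of reach is approached as far as the arm can. A call with a gripper value outside its range is refused whole. The fingers move at their own pace and stop on an object; the grip force is fixed at half the most. Time passes only in rows, so rows that repeat a pose let the fingers close. It gives the time, the measured TCP pose, the force and the opening at its end, in the units of the state.
- ctrl.get_state(): the state, without advancing time (a new reading comes with each control period).
- viewer.camera(name): name is "side" or "top"; returns a dict with "frame" (420x560x3 uint8, red, green, blue), "vertical_fov" (degrees; the focal length in pixels is half the picture's height over the tangent of half this angle, whatever the lens; pixels are square), "cx", "cy" (the principal point, pixels), "cam_to_world" (4x4, takes a point from camera to world coordinates). Camera axes: x right, y down, z forward; pixel columns grow to the right and rows downward; lengths in m; the calibration is good to about 2 mm. A picture is of the moment at which its call begins. There is no depth.
- job.job_done(): hands the job in, once; it reports no verdict.
The state is a dict: "clock": time; "joints": joint angles; "qd": joint speeds; "tau": joint torques, N m; "eef_pos": TCP position; "tool_rot": TCP orientation; "force": force on the tool from outside, world axes, zero at the start; "torque": the same for the moment, N m; "finger_gap": finger opening in m.
Only numpy, scipy, OpenCV 4.12 (cv2) and the standard library are available. Lean on these libraries where they do the work, as an engineer would, in place of code of your own. Each camera call takes 0.05 s, during which the arm holds its last target. There are 200 camera calls.

## Task

One of the two round amplifiers stands too high on its charging dock because it is turned the wrong way. With a fingertip, turn it on its dock until the notch in its rim meets the dock's locating pin, then press it down until it is fully home. Do not lift it or force it, and leave the other amplifier and everything else on the table where they are.

Things in the scene. Friction and masses are not known exactly. Their poses are not given: they have to be found in the camera images.
- amp: The amplifier to seat: white round disc, 96 mm across, 30 mm thick, about 200 g, loose. Origin: centre of its underside; z up; +x points to the notch. At the start it stands on its dock's contact plate, 9 mm too high (underside 23 mm, top face 53 mm above the table), turned 0.6 to pi rad away, either way. About 0.5 N sideways on its cable socket turns it round the post; it stays where it is left.
- amp_notch (a point): Mouth of that amplifier's rim notch: point on the underside, 48 mm from the centre, mid-notch. The notch goes through the full thickness, is 8 mm deep and 15.5 mm wide at the mouth, its sides on radii 0.162 rad either side of +x.
- amp_socket (a point): Cable socket of that amplifier, which a fingertip can push round: upright black round connector on the top face, opposite the notch, 22 mm across, 18 mm high, its axis 34 mm from the centre. This point is the middle of its top. The top face is otherwise flat and free for pressing.
- dock: Charging dock of that amplifier: black round foot, 128 mm across, 14 mm high, fixed. Origin: centre of its underside, on the axis of its steel post (20 mm across, top at 37 mm), which enters a blind hole 22 mm across, 24 mm deep, in the amplifier's underside, with about 1 mm play; the amplifier can turn any amount on it. +x points to the pin and to a nose 34 mm wide, 12 mm high, out to 80 mm.
- dock_pin (a point): Tip of that dock's locating pin: upright steel pin 12 mm across, 48 mm from the dock's axis, standing 7.5 mm out of the foot, its last 3 mm tapered to 6 mm. The tip is 21.5 mm above the table, 1.5 mm below the amplifier's underside at the start; the pin's outer half shows beside the amplifier's rim. With the notch elsewhere the pin stops the amplifier.
- dock_plate (a joint): How far that dock's contact plate (80 mm across, polished, round the post, with domed contacts that carry the amplifier) is pressed down: 0 at the start, 0.009 m when the amplifier is fully home, its underside on the foot at 14 mm and its top face at 44 mm. It slides stiffly, about 7 N plus 20 N per m/s, has no spring and stays down.
- amp_b: A second amplifier, the same in all, already fully home on the other dock (underside at 14 mm, cable socket top at 62 mm). Origin: centre of its underside. To be left as it is.
- amp_b_notch (a point): Mouth of the second amplifier's notch, on its underside, 48 mm from its centre.
- dock_b: The second charging dock, the same in shape, fixed. Origin: centre of its underside; +x towards its pin and nose.
- jar: Bystander, loose: small clear jar with white lid, 53 mm across, 43 mm high, between the docks. Origin: centre of its underside.
- phone: Bystander, loose: black phone lying flat, 72 x 148 x 8 mm, behind the docks. Origin: centre of its underside.
- bottle_a: Bystander, loose: white gel bottle with pointed cap, 62 mm across, 168 mm high, to the right. Origin: centre of its underside.
- bottle_b: Bystander, loose: the same kind of bottle, to the left. Origin: centre of its underside.
- tin_a: Bystander, loose: flat dark box of electrodes, 77 x 77 x 21 mm, behind the docks. Origin: centre of its underside.
- tin_b: Bystander, loose: the same kind of flat box. Origin: centre of its underside.
- mouse: Bystander, loose: black computer mouse, 105 x 60 x 34 mm, to the left. Origin: centre of its underside.
Not all that is in view belongs to the job. Leave any pink or turquoise look-alike of the amp alone.

How it is judged:
By the outcome, as a careful person would: the job done as asked, in the order asked, and still so for the second after the job is handed in, with the robot touching nothing.
It also fails if it takes over 58 s, if anything falls off the work surface, if the arm or the gripper's body presses on something with over 40 N, if the wrist force passes 120 N, or if a joint passes its speed limit or range.

## Working session

There is one attempt and no reset: what is moved stays moved. The work goes in short steps, Python scripts to look and compute and a tool call to move; the robot and the scene stay as the last step left them, time stands still between calls to the robot, and variables do not carry over. Pictures are saved under pics/ and viewed, about 8 in all and at most 12, crops included, and the job is handed in when it is done.

Besides the shell and the picture viewer there is one more tool, called after ">>>" as a command line: name --pt "numbers of a row" for each row, then --argument value for the rest. apply_moves: Moves the arm, as the interface text tells. Its arguments: {"type":"object","properties":{"claw":{"type":"array"},"travel":{"type":"array"},"turn":{"type":"array"}},"required":["claw","travel","turn"]}

```bash
mkdir -p pics; cat > h.py <<'E'
import numpy as np, cv2, json
from workcell import ctrl, viewer, job
def shot(n,tag):
    c=viewer.camera(n); f=c["frame"]; cv2.imwrite(f"pics/{tag}.png",f[:,:,::-1])
    m={k:(v.tolist() if hasattr(v,'tolist') else v) for k,v in c.items() if k!="frame"}
    json.dump(m,open(f"pics/{n}.json","w")); return f
def fl(n):
    m=json.load(open(f"pics/{n}.json")); T=np.array(m["cam_to_world"]); return m,T,210/np.tan(np.radians(m["vertical_fov"])/2)
def p2w(n,u,v,z):
    m,T,f=fl(n); d=T[:3,:3]@np.array([(u-m["cx"])/f,(v-m["cy"])/f,1]); o=T[:3,3]
    return o+d*(z-o[2])/d[2]
def w2p(n,p):
    m,T,f=fl(n); q=T[:3,:3].T@(np.array(p)-T[:3,3]); return f*q[0]/q[2]+m["cx"],f*q[1]/q[2]+m["cy"]
E
python3 - <<'E'
from h import *
a=shot("top","top0");b=shot("side","side0")
cv2.imwrite("pics/both.png",cv2.resize(np.vstack([a,b]),None,fx=.7,fy=.7)[:,:,::-1])
for n in("top","side"): m,T,f=fl(n);print(n,f,T.round(3).tolist())
s=ctrl.get_state();print(s)
E
```

```text
top 405.98648881875187 [[0.024, -0.984, 0.176, 0.336], [-0.999, -0.03, -0.027, 0.019], [0.032, -0.175, -0.984, 1.25], [0.0, 0.0, 0.0, 1.0]]
side 504.5556877220206 [[-0.884, -0.273, 0.379, 0.044], [-0.467, 0.521, -0.714, 0.959], [-0.003, -0.809, -0.588, 0.857], [0.0, 0.0, 0.0, 1.0]]
{'clock': 0.1, 'joints': array([-1.23397035e+00,  2.41366969e-01,  3.89470015e-03,  1.33522339e+00,
       -2.70158260e-05,  1.57081642e+00]), 'qd': array([-0.00031361, -0.00230908,  0.00193826, -0.00099136, -0.00085461,
       -0.00242112]), 'tau': array([ 4.76061541e-05, -3.73138261e+01,  2.53010291e+01,  1.08674160e-02,
       -3.83860299e-05, -5.14421401e-06]), 'eef_pos': array([ 0.16516765, -0.47168954,  0.40390068]), 'tool_rot': array([-3.09530919e+00, -5.26243320e-01,  5.41626115e-04]), 'force': array([-0.04084184,  0.74358217, -0.44667423]), 'torque': array([ 0.00396371, -0.00773403, -0.03314861]), 'finger_gap': 0.08521070080416486}
```

View pics/top0.png

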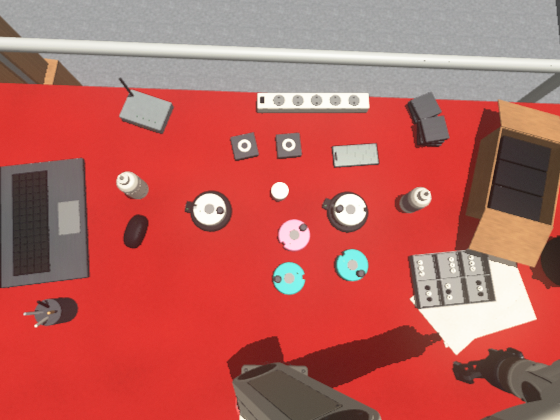

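View pics/side0.png

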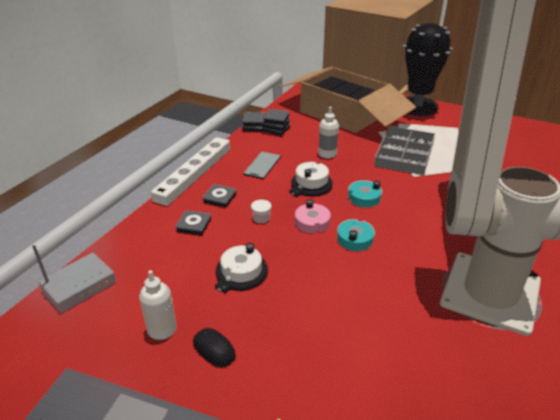

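Left disc has its socket opposite the nose, so it is probably home. On the right disc the socket is near the nose. I'll enlarge both.

```bash
python3 - <<'E'
from h import *
a=cv2.imread("pics/top0.png");b=cv2.imread("pics/side0.png")
r=lambda i,x,y,w,h:cv2.resize(i[y:y+h,x:x+w],(400,300),interpolation=cv2.INTER_CUBIC)
cv2.imwrite("pics/crop.png",np.vstack([np.hstack([r(a,175,181,80,60),r(a,310,181,80,60)]),np.hstack([r(b,200,235,80,60),r(b,272,150,80,60)])]))
E
```

```text
(no output)
```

View pics/crop.png

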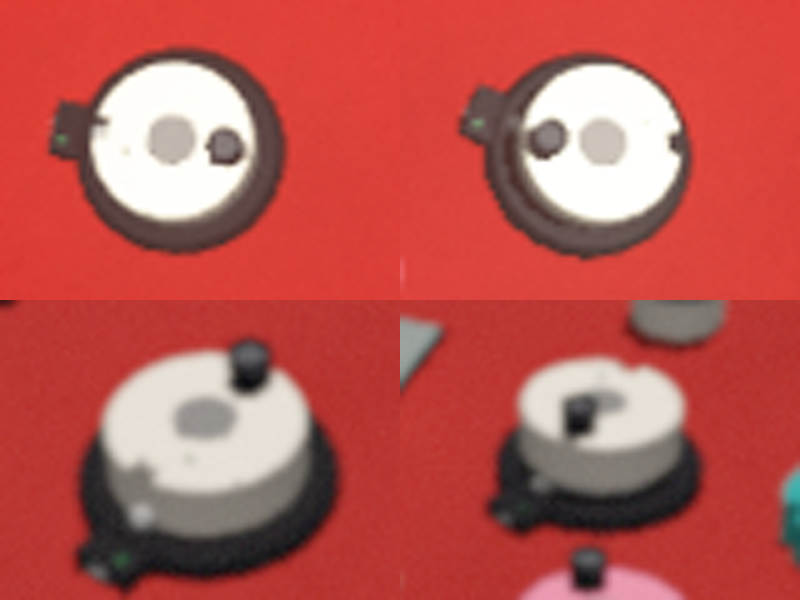

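Right disc is the amp: higher, with its notch at crop (677,143), socket at (548,138) and dock nose at (478,115). Left disc is home.

```bash
python3 - <<'E'
from h import *
P=lambda u,v,z:p2w("top",(u-400)/5+310,v/5+181,z)
S=lambda u,v,z:p2w("side",(u-400)/5+272,(v-300)/5+150,z)
foot=P(588,155,.014);disc=P(604,141,.053);disc2=S(602,404,.053)
soc=P(547,137,.071);soc2=S(578,403,.071);no=P(677,143,.053);nose=P(478,115,.012);pin=P(514,124,.0215);pin2=S(541,484,.0215)
for k in"foot disc disc2 soc soc2 no nose pin pin2".split():
  v=eval(k);d=v-(disc+foot)/2;print(k,v.round(4),np.hypot(*d[:2]).round(4),np.degrees(np.arctan2(d[1],d[0])).round(1))
for q in [(287,193,.053,'turqR'),(294,235,.05,'pink'),(352,265,.05,'tq'),(280,191,.043,'jar'),(417,195,.15,'bottle'),(420,188,.168,'cap')]: print(q[3],p2w("top",*q[:3]).round(3))
E
```

```text
foot [ 0.5532 -0.2126  0.014 ] 0.0016 129.6
disc [ 0.5552 -0.215   0.053 ] 0.0016 -50.4
disc2 [ 0.5539 -0.2138  0.053 ] 0.0002 177.8
soc [ 0.5533 -0.1775  0.071 ] 0.0363 91.4
soc2 [ 0.5554 -0.182   0.071 ] 0.0318 87.9
no [ 0.5553 -0.2592  0.053 ] 0.0454 -88.6
nose [ 0.5768 -0.1441  0.012 ] 0.0732 72.0
pin [ 0.5699 -0.1653  0.0215] 0.051 72.0
pin2 [ 0.5687 -0.1626  0.0215] 0.0532 74.2
turqR [ 0.599 -0.022  0.053]
pink [ 0.473 -0.046  0.05 ]
tq [ 0.389 -0.218  0.05 ]
jar [ 0.607 -0.001  0.043]
bottle [ 0.583 -0.382  0.15 ]
cap [ 0.599 -0.385  0.168]
```

>>> apply_moves --claw '[1,1,1,1,1,1,1,1,1,1,1,1,1,1,1,1,1]' --pt "0.5 0.3 0" --pt "1.5 1 0" --pt "2.7 1.8 0" --pt "4 2.7 0" --pt "5.3 3.6 0" --pt "6.6 4.5 0" --pt "7.9 5.4 0" --pt "9.2 6.3 0" --pt "10.5 7.1 0" --pt "11.6 7.9 0" --pt "12.6 8.6 0" --pt "13.4 9.1 0" --pt "14 9.5 0" --pt "14.3 9.7 0" --pt "14.3 9.7 -1" --pt "14.3 9.7 -2" --pt "14.3 9.7 -2" --turn '[0,-0.3,-0.6,-0.9,-1.2,-1.5,-1.8,-2.1,-2.4,-2.7,-3,-3.3,-3.6,-3.9,-3.9,-3.9,-3.9]'

```text
clock: 2.22
eef_pos: [0.5933, -0.1792, 0.3408]
tool_rot: [-3.137, 0.004, 0.011]
force: [-0.6, -0.1, 1.3]
finger_gap: -0.0001
```

```bash
python3 - <<'E'
from h import *
a=shot("top","top1");b=shot("side","side1")
s=ctrl.get_state();print({k:s[k] for k in("clock","joints","eef_pos","tool_rot","force","finger_gap")})
r=lambda i,x,y,w,h:cv2.resize(i[y:y+h,x:x+w],(400,400),interpolation=cv2.INTER_CUBIC)
cv2.imwrite("pics/c1.png",np.hstack([r(a,290,150,100,100),r(b,262,100,100,100)])[:,:,::-1])
E
```

```text
{'clock': 2.325, 'joints': array([-2.94440216e-01,  5.11395004e-01,  2.45816078e-01,  1.30590430e+00,
        1.99243837e-03,  2.85003836e+00]), 'eef_pos': array([ 0.59438539, -0.17997938,  0.34437839]), 'tool_rot': array([-3.13948346e+00,  4.53123199e-03,  1.28974979e-04]), 'force': array([-0.44511559, -0.77400984,  0.40411807]), 'finger_gap': 1.2564967866827632e-05}
```

View pics/c1.png

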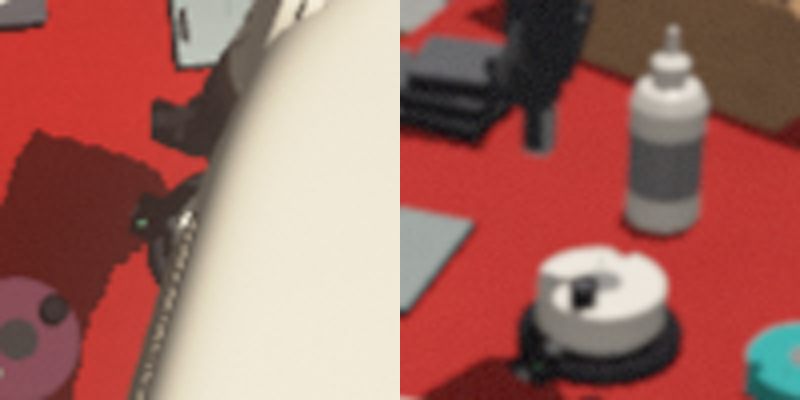

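>>> apply_moves --claw '[1,1,1,1,1,1,1]' --pt "0 0 -0.6" --pt "0 0 -1.4" --pt "0 0 -2.2" --pt "0 0 -3" --pt "0 0 -3.4" --pt "0 0 -3.6" --pt "0 0 -3.6" --turn '[0,0,0,0,0,0,0]'

```text
clock: 3.2
eef_pos: [0.5947, -0.1801, 0.237]
tool_rot: [-3.14, 0.005, -0.001]
force: [0.1, 0.5, -0.1]
finger_gap: -0.0002
```

```bash
cat > arc.py <<'E'
import sys; from h import *
from scipy.spatial.transform import Rotation as R
C=np.array([.554,-.2137]);a,b,n=map(float,sys.argv[1:4]); s=ctrl.get_state();p=s["eef_pos"]
x=R.from_rotvec(s["tool_rot"]).as_matrix()[:,0];y0=np.degrees(np.arctan2(x[1],x[0]))
print(s["clock"],p.round(4),y0.round(1),s["force"].round(2),"z",round((.235-p[2])/.03,2))
for th in np.linspace(a,b,int(n)):
  t=np.radians(th);r=np.array([np.cos(t),np.sin(t)]);q=C+.034*r-.022*np.array([-r[1],r[0]])
  print(round(th,1),((q-p[:2])/.03).round(2).tolist(),round(((th-90-y0+180)%360-180)/5,1))
E
python3 arc.py 84 156 19
```

```text
3.2 [ 0.5947 -0.1801  0.237 ] -0.2 [ 0.12  0.49 -0.09] z -0.07
84.0 [-0.51, -0.07] -1.2
88.0 [-0.58, -0.01] -0.4
92.0 [-0.66, 0.04] 0.4
96.0 [-0.75, 0.08] 1.2
100.0 [-0.83, 0.12] 2.0
104.0 [-0.92, 0.16] 2.8
108.0 [-1.01, 0.18] 3.6
112.0 [-1.1, 0.2] 4.4
116.0 [-1.19, 0.22] 5.2
120.0 [-1.29, 0.23] 6.0
124.0 [-1.38, 0.23] 6.8
128.0 [-1.48, 0.22] 7.6
132.0 [-1.57, 0.21] 8.4
136.0 [-1.66, 0.19] 9.2
140.0 [-1.75, 0.17] 10.0
144.0 [-1.84, 0.14] 10.8
148.0 [-1.93, 0.1] 11.6
152.0 [-2.01, 0.06] 12.4
156.0 [-2.09, 0.01] 13.2
```

>>> apply_moves --claw '[1,1,1,1,1,1,1,1,1,1,1,1,1,1,1,1,1,1,1,1]' --pt "-0.51 -0.07 -0.1" --pt "-0.58 -0.01 -0.1" --pt "-0.66 0.04 -0.1" --pt "-0.75 0.08 -0.1" --pt "-0.83 0.12 -0.1" --pt "-0.92 0.16 -0.1" --pt "-1.01 0.18 -0.1" --pt "-1.1 0.2 -0.1" --pt "-1.19 0.22 -0.1" --pt "-1.29 0.23 -0.1" --pt "-1.38 0.23 -0.1" --pt "-1.48 0.22 -0.1" --pt "-1.57 0.21 -0.1" --pt "-1.66 0.19 -0.1" --pt "-1.75 0.17 -0.1" --pt "-1.84 0.14 -0.1" --pt "-1.93 0.1 -0.1" --pt "-2.01 0.06 -0.1" --pt "-2.09 0.01 -0.1" --pt "-2.09 0.01 -0.1" --turn '[-0.2,-0.1,0.4,1.2,2,2.8,3.6,4.4,5.2,6,6.8,7.6,8.4,9.2,10,10.8,11.6,12.4,13.2,13.2]'

```text
clock: 5.7
eef_pos: [0.5327, -0.1797, 0.235]
tool_rot: [-2.637, -1.707, -0.002]
force: [-0.1, 0.2, -0.5]
finger_gap: -0.0001
```

```bash
python3 arc.py 160 232 19; python3 - <<'E'
from h import *
b=shot("side","side2")
cv2.imwrite("pics/c2.png",cv2.resize(b[110:210,252:372],(600,500),interpolation=cv2.INTER_CUBIC)[:,:,::-1])
E
```

```text
5.7 [ 0.5327 -0.1797  0.235 ] 65.8 [-0.08  0.19 -0.55] z 0.0
160.0 [-0.1, -0.06] 0.8
164.0 [-0.18, -0.11] 1.6
168.0 [-0.25, -0.18] 2.4
172.0 [-0.31, -0.25] 3.2
176.0 [-0.37, -0.32] 4.0
180.0 [-0.42, -0.4] 4.8
184.0 [-0.47, -0.48] 5.6
188.0 [-0.51, -0.56] 6.4
192.0 [-0.55, -0.65] 7.2
196.0 [-0.58, -0.74] 8.0
200.0 [-0.61, -0.83] 8.8
204.0 [-0.62, -0.92] 9.6
208.0 [-0.63, -1.02] 10.4
212.0 [-0.64, -1.11] 11.2
216.0 [-0.64, -1.21] 12.0
220.0 [-0.63, -1.3] 12.8
224.0 [-0.61, -1.39] 13.6
228.0 [-0.59, -1.48] 14.4
232.0 [-0.56, -1.57] 15.2
```

View pics/c2.png

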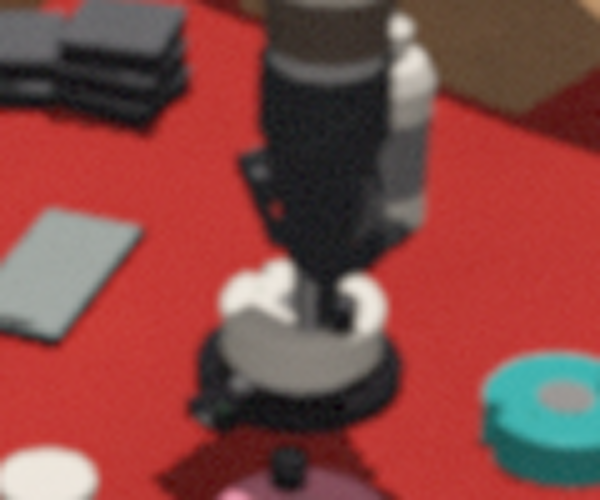

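The socket (345,315) is now right of the fingertip (312,300) and the notch (~265,290) has come round, so the amp is turning. Continuing.

>>> apply_moves --claw '[1,1,1,1,1,1,1,1,1,1,1,1,1,1,1,1,1,1,1,1]' --pt "-0.1 -0.06 0" --pt "-0.18 -0.11 0" --pt "-0.25 -0.18 0" --pt "-0.31 -0.25 0" --pt "-0.37 -0.32 0" --pt "-0.42 -0.4 0" --pt "-0.47 -0.48 0" --pt "-0.51 -0.56 0" --pt "-0.55 -0.65 0" --pt "-0.58 -0.74 0" --pt "-0.61 -0.83 0" --pt "-0.62 -0.92 0" --pt "-0.63 -1.02 0" --pt "-0.64 -1.11 0" --pt "-0.64 -1.21 0" --pt "-0.63 -1.3 0" --pt "-0.61 -1.39 0" --pt "-0.59 -1.48 0" --pt "-0.56 -1.57 0" --pt "-0.56 -1.57 0" --turn '[0.8,1.6,2.4,3.2,4,4.8,5.6,6.4,7.2,8,8.8,9.6,10.4,11.2,12,12.8,13.6,14.4,15.2,15.2]'

```text
clock: 8.25
eef_pos: [0.5159, -0.2268, 0.235]
tool_rot: [-1.03, -2.967, -0.0]
force: [-0.5, 0.6, 1.5]
finger_gap: 0.0001
```

```bash
python3 arc.py 236 252 5; python3 - <<'E'
from h import *
b=shot("side","side3")
cv2.imwrite("pics/c3.png",cv2.resize(b[150:210,272:352],(800,600),interpolation=cv2.INTER_CUBIC)[:,:,::-1])
f=lambda p:tuple(((np.array(w2p("side",p))-[272,150])*10).round().astype(int))
C=np.array([.554,-.2137]);
for th in(226,230,234,238,252):
  t=np.radians(th);print(th,"socket",f([*(C+.034*np.array([np.cos(t),np.sin(t)])),.071]),"notch",f([*(C-.048*np.array([np.cos(t),np.sin(t)])),.053]))
t=np.radians(72.5);print("pin",f([*(C+.048*np.array([np.cos(t),np.sin(t)])),.0215]))
E
```

```text
8.25 [ 0.5159 -0.2268  0.235 ] 141.7 [-0.48  0.58  1.47] z -0.0
236.0 [0.03, -0.09] 0.9
240.0 [0.07, -0.18] 1.7
244.0 [0.11, -0.26] 2.5
248.0 [0.17, -0.34] 3.3
252.0 [0.22, -0.41] 4.1
226 socket (np.int64(513), np.int64(137)) notch (np.int64(252), np.int64(235))
230 socket (np.int64(509), np.int64(134)) notch (np.int64(256), np.int64(241))
234 socket (np.int64(506), np.int64(130)) notch (np.int64(261), np.int64(247))
238 socket (np.int64(501), np.int64(126)) notch (np.int64(267), np.int64(252))
252 socket (np.int64(483), np.int64(115)) notch (np.int64(292), np.int64(269))
pin (np.int64(291), np.int64(359))
```

View pics/c3.png

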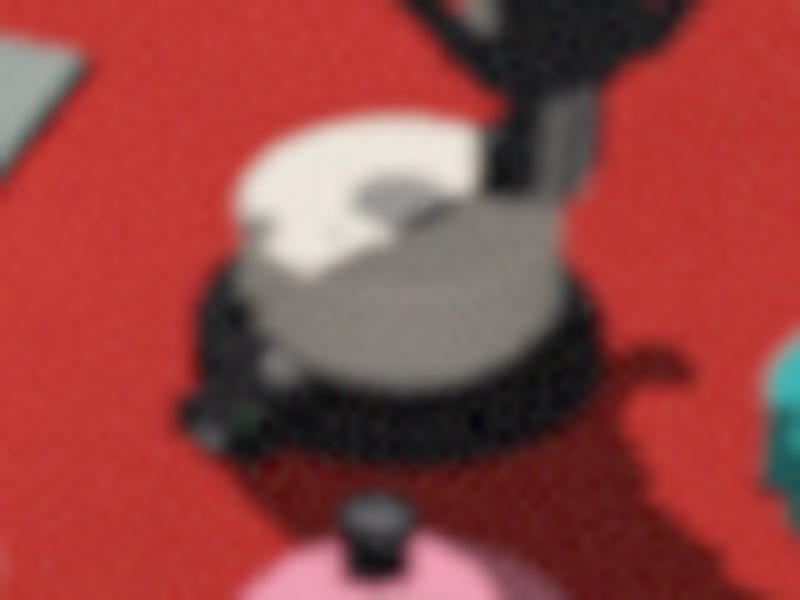

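>>> apply_moves --claw '[1,1,1,1,1,1]' --pt "0.03 -0.09 0" --pt "0.07 -0.18 0" --pt "0.11 -0.26 0" --pt "0.15 -0.31 0" --pt "0.15 -0.31 0" --pt "0.15 -0.31 0" --turn '[0.9,1.7,2.5,3,3,3]'

```text
clock: 9.05
eef_pos: [0.5203, -0.2361, 0.235]
tool_rot: [-0.636, -3.075, 0.0]
force: [-1.0, -0.7, 1.2]
finger_gap: 0.0
```

```bash
python3 arc.py 247 255 5; python3 - <<'E'
from h import *
b=shot("side","side4");a=shot("top","top4")
r=lambda i,x,y,w,h:cv2.resize(i[y:y+h,x:x+w],(400,560),interpolation=cv2.INTER_CUBIC)
cv2.imwrite("pics/c4.png",np.hstack([r(b,285,155,40,56),r(a,315,180,60,84)])[:,:,::-1])
E
```

```text
9.05 [ 0.5203 -0.2361  0.235 ] 156.6 [-0.95 -0.74  1.22] z 0.0
247.0 [0.01, -0.01] 0.1
249.0 [0.03, -0.05] 0.5
251.0 [0.06, -0.09] 0.9
253.0 [0.09, -0.12] 1.3
255.0 [0.12, -0.16] 1.7
```

View pics/c4.png

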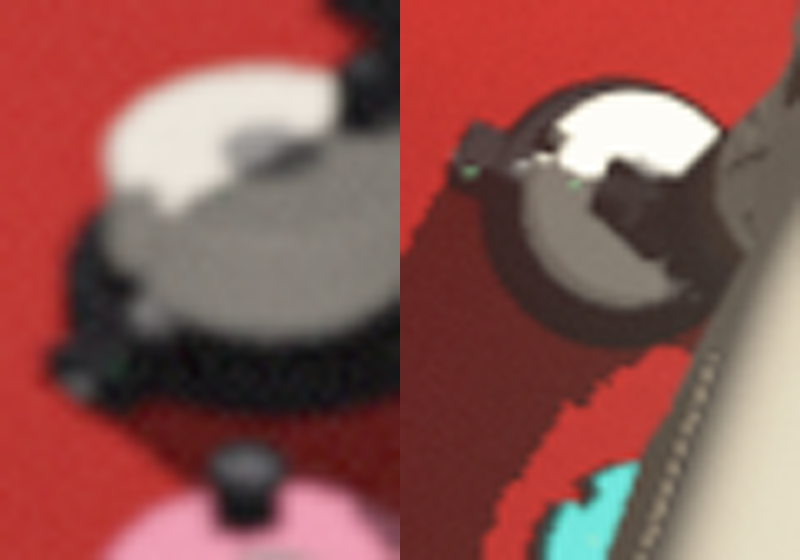

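Notch (side crop (130,195), top (548,138)) is still roughly 8–15° short of the pin ((150,320) / (520,165)). I'll push on by about 8°.

>>> apply_moves --claw '[1,1,1,1,1,1]' --pt "0.03 -0.05 0" --pt "0.06 -0.09 0" --pt "0.09 -0.12 0" --pt "0.12 -0.16 0" --pt "0.12 -0.16 0" --pt "0.12 -0.16 0" --turn '[0.5,0.9,1.3,1.7,1.7,1.7]'

```text
clock: 9.9
eef_pos: [0.5239, -0.2409, 0.235]
tool_rot: [-0.406, -3.114, 0.001]
force: [-1.4, -0.6, 0.2]
finger_gap: -0.0001
```

```bash
python3 arc.py 255 267 7; python3 - <<'E'
from h import *
b=np.mean([shot("side","side5").astype(float) for _ in range(3)],0);a=np.mean([shot("top","top5").astype(float) for _ in range(3)],0)
g=lambda i:(255*(i/255)**.6).clip(0,255).astype(np.uint8)
B=cv2.resize(g(b)[168:203,285:320],(400,400),interpolation=cv2.INTER_CUBIC)
A=cv2.resize(g(a)[186:236,322:372],(400,400),interpolation=cv2.INTER_CUBIC)
C=np.array([.554,-.2137])
def dr(I,n,ox,oy,s,pts,c):
  q=((np.array([w2p(n,p) for p in pts])+.5-[ox,oy])*s).astype(int); cv2.polylines(I,[q.reshape(-1,1,2)],True,c,1)
ci=lambda r,z:[[C[0]+r*np.cos(t),C[1]+r*np.sin(t),z] for t in np.linspace(0,6.28,60)]
for I,n,ox,oy,s in((B,"side",285,168,400/35),(A,"top",322,186,8)):
  dr(I,n,ox,oy,s,ci(.064,.014),(0,255,0));dr(I,n,ox,oy,s,ci(.048,.053),(0,0,255))
  for th,z,c in((60,.053,(0,0,255)),(72,.053,(255,255,0)),(72,.0215,(0,255,0))):
    t=np.radians(th);dr(I,n,ox,oy,s,[[C[0]+r*np.cos(t),C[1]+r*np.sin(t),z] for r in(.042,.054)],c)
cv2.imwrite("pics/c5.png",np.hstack([B,A])[:,:,::-1])
E
```

```text
9.9 [ 0.5239 -0.2409  0.235 ] 165.1 [-1.37 -0.64  0.2 ] z 0.0
255.0 [0.0, 0.0] -0.0
257.0 [0.03, -0.03] 0.4
259.0 [0.07, -0.06] 0.8
261.0 [0.1, -0.1] 1.2
263.0 [0.14, -0.13] 1.6
265.0 [0.17, -0.16] 2.0
267.0 [0.21, -0.19] 2.4
```

View pics/c5.png

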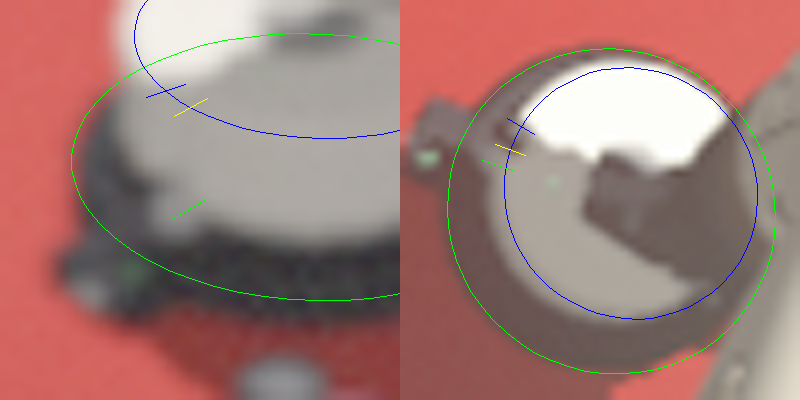

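The gripper's shadow hides the notch. I'll back the finger off, lift and clear for a clean view.

>>> apply_moves --claw '[1,1,1,1,1,1,1,1,1,1,1,1,1,1]' --pt "-0.2 0.2 0" --pt "-0.3 0.3 0.5" --pt "-0.5 0.2 1.8" --pt "-0.8 0 3.2" --pt "-1.3 -0.5 4.5" --pt "-2.3 -1.3 5" --pt "-3.5 -2.1 5" --pt "-4.8 -3 5" --pt "-6.1 -3.9 5" --pt "-7.3 -4.8 5" --pt "-8.3 -5.5 5" --pt "-8.8 -5.9 5" --pt "-9 -6 5" --pt "-9 -6 5" --turn '[0,0,0,0,0,0,0,0,0,0,0,0,0,0]'

```text
clock: 11.95
eef_pos: [0.254, -0.4205, 0.3856]
tool_rot: [-0.406, -3.115, 0.001]
force: [0.9, 0.1, -0.2]
finger_gap: -0.0001
```

```bash
python3 - <<'E'
from h import *
s=ctrl.get_state();print(s["clock"],s["eef_pos"],s["tool_rot"])
b=np.mean([shot("side","side6").astype(float) for _ in range(4)],0).astype(np.uint8);a=np.mean([shot("top","top6").astype(float) for _ in range(4)],0).astype(np.uint8)
cv2.imwrite("pics/c6.png",np.hstack([cv2.resize(b[160:205,282:342],(400,300),interpolation=cv2.INTER_CUBIC),cv2.resize(a[186:236,316:376],(400,333),interpolation=cv2.INTER_CUBIC)[:300]])[:,:,::-1])
E
```

```text
11.95 [ 0.25397092 -0.42053794  0.38561158] [-4.06115256e-01 -3.11497699e+00  1.13389869e-03]
```

View pics/c6.png

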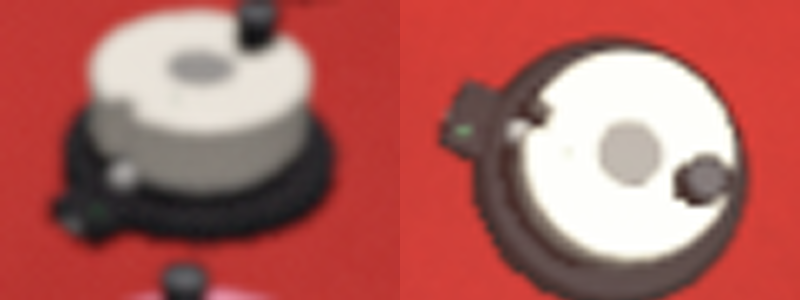

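```bash
python3 - <<'E'
from h import *
k=60/400
P=lambda u,v,z:p2w("top",(u-400)*k+316-.43,v*k+186-.43,z)[:2]
S=lambda u,v,z:p2w("side",u*k+282-.43,v*k+160-.43,z)[:2]
an=lambda n,d:print(n,(np.hypot(*d)*1000).round(1),np.degrees(np.arctan2(d[1],d[0])).round(1))
D=P(630,153.5,.053);F=P(611,174,.014);print(D,F)
an("soc",P(704,179,.071)-D);an("notch",P(541,110,.053)-D);an("pin",P(516,130,.0215)-F);an("nose",P(464,120,.012)-F)
D2=S(201,71,.053);F2=S(199,172,.014);print(D2,F2)
an("soc",S(257,8,.071)-D2);an("notch",S(117,107,.053)-D2);an("pin",S(123,177,.0215)-D2)
# compare amp_b (home): notch/pin check via same method not needed
E
```

```text
[ 0.55695329 -0.21276942] [ 0.55417681 -0.21137936]
soc 32.6 -115.1
notch 44.6 65.1
pin 49.1 68.4
nose 72.6 70.8
[ 0.5570917  -0.21576293] [ 0.54699725 -0.19509054]
soc 35.6 -108.8
notch 48.6 65.3
pin 52.0 74.8
```

Clean view: notch at (541,110) / 65°, pin (516,130) and nose (464,120) at about 70–71°. It needs about 5.5° more, so I'll return by the same path and push that far.

>>> apply_moves --claw '[1,1,1,1,1,1,1,1,1,1,1,1,1,1,1,1,1,1,1]' --pt "0.3 0.2 0" --pt "1 0.7 0" --pt "2.2 1.5 0" --pt "3.5 2.4 0" --pt "4.8 3.3 0" --pt "6 4.2 0" --pt "7.1 5 0" --pt "7.9 5.7 -0.5" --pt "8.4 6.1 -1.7" --pt "8.6 6.25 -3" --pt "8.7 6.29 -4.2" --pt "8.7 6.29 -4.8" --pt "8.7 6.29 -5.02" --pt "8.8 6.19 -5.02" --pt "8.95 6.04 -5.02" --pt "9.03 5.96 -5.02" --pt "9.07 5.92 -5.02" --pt "9.1 5.89 -5.02" --pt "9.1 5.89 -5.02" --turn '[0,0,0,0,0,0,0,0,0,0,0,0,0,0,0,0.4,0.8,1.1,1.1]'

```text
clock: 14.72
eef_pos: [0.5274, -0.244, 0.2344]
tool_rot: [-0.254, -3.13, 0.0]
force: [-0.9, 0.1, 0.3]
finger_gap: -0.0002
```

```bash
python3 arc.py 260.5 261 1
```

```text
14.725 [ 0.5274 -0.244   0.2344] 170.7 [-0.86  0.13  0.31] z 0.02
260.5 [-0.02, 0.01] -0.0
```

>>> apply_moves --claw '[1,1,1,1,1,1,1,1,1,1,1]' --pt "-0.2 0.2 0" --pt "-0.2 0.2 0.5" --pt "-0.2 0.3 1.1" --pt "0.3 0.7 1.1" --pt "0.8 1 1.1" --pt "0.95 1.03 0.8" --pt "0.95 1.03 0.2" --pt "0.95 1.03 -0.15" --pt "0.95 1.03 -0.27" --pt "0.95 1.03 -0.31" --pt "0.95 1.03 -0.33" --turn '[0,0,0,0,0,0,0,0,0,0,0]'

```text
clock: 16.1
eef_pos: [0.5554, -0.2129, 0.2249]
tool_rot: [-0.254, -3.129, -0.0]
force: [-4.0, 3.0, 5.4]
finger_gap: -0.0
```

```bash
python3 arc.py 260.5 261 1
```

```text
16.1 [ 0.5554 -0.2129  0.2249] 170.7 [-4.03  3.03  5.44] z 0.34
260.5 [-0.96, -1.02] -0.0
```

>>> apply_moves --claw '[1,1,1,1,1]' --pt "0 0 -0.04" --pt "0 0 -0.08" --pt "0 0 -0.11" --pt "0 0 -0.14" --pt "0 0 -0.14" --turn '[0,0,0,0,0]'

```text
clock: 16.73
eef_pos: [0.5553, -0.2129, 0.2218]
tool_rot: [-0.254, -3.13, -0.0]
force: [-2.9, 1.8, 5.5]
finger_gap: 0.0001
```

Force is flat at about 5.5 N and the top has passed the level where the pin would have stopped it. Pressing on.

>>> apply_moves --claw '[1,1,1,1,1,1,1]' --pt "0 0 -0.04" --pt "0 0 -0.08" --pt "0 0 -0.12" --pt "0 0 -0.15" --pt "0 0 -0.17" --pt "0 0 -0.18" --pt "0 0 -0.18" --turn '[0,0,0,0,0,0,0]'

```text
clock: 17.6
eef_pos: [0.5552, -0.213, 0.2182]
tool_rot: [-0.255, -3.131, 0.0]
force: [-4.7, 3.3, 9.9]
finger_gap: 0.0001
```

>>> apply_moves --claw '[1,1,1,1,1,1]' --pt "0 0 -0.04" --pt "0 0 -0.07" --pt "0 0 -0.09" --pt "0 0 -0.11" --pt "0 0 -0.12" --pt "0 0 -0.12" --turn '[0,0,0,0,0,0]'

```text
clock: 18.35
eef_pos: [0.5551, -0.2129, 0.2171]
tool_rot: [0.255, 3.13, -0.001]
force: [-5.9, 2.8, 12.7]
finger_gap: -0.0001
```

>>> apply_moves --claw '[1,1,1,1,1,1]' --pt "0 0 -0.06" --pt "0 0 -0.1" --pt "0 0 -0.14" --pt "0 0 -0.16" --pt "0 0 -0.16" --pt "0 0 -0.16" --turn '[0,0,0,0,0,0]'

```text
clock: 19.1
eef_pos: [0.5547, -0.2128, 0.217]
tool_rot: [0.255, 3.127, -0.002]
force: [-10.4, 4.8, 24.8]
finger_gap: -0.0003
```

The tip stopped hard at 0.2170, exactly the home height (44 mm top). Lifting clear to check.

>>> apply_moves --claw '[1,1,1,1,1,1,1,1,1,1,1,1,1,1,1]' --pt "0 0 0.1" --pt "0 0 0.5" --pt "0 0 1.5" --pt "0 0 3" --pt "0 0 4.5" --pt "-0.8 -0.5 5.4" --pt "-2 -1.3 5.6" --pt "-3.3 -2.2 5.6" --pt "-4.6 -3.1 5.6" --pt "-6 -4 5.6" --pt "-7.3 -5 5.6" --pt "-8.5 -6 5.6" --pt "-9.5 -6.7 5.6" --pt "-10 -7 5.6" --pt "-10 -7 5.6" --turn '[0,0,0,0,0,0,0,0,0,0,0,0,0,0,0]'

```text
clock: 20.98
eef_pos: [0.2542, -0.4232, 0.3851]
tool_rot: [0.258, 3.127, -0.001]
force: [0.3, 0.0, 0.5]
finger_gap: -0.0004
```

```bash
python3 - <<'E'
from h import *
b=shot("side","side7");a=shot("top","top7")
r=lambda i,x,y,w,h:cv2.resize(i[y:y+h,x:x+w],(400,300),interpolation=cv2.INTER_CUBIC)[:,:,::-1]
cv2.imwrite("pics/c7.png",np.vstack([np.hstack([r(a,175,181,80,60),r(a,310,181,80,60)]),np.hstack([r(b,200,235,80,60),r(b,272,150,80,60)])]))
for n,i in(("top0",a),("side0",b)):
  d=cv2.absdiff(cv2.imread(f"pics/{n}.png")[:,:,::-1],i).max(2)>60
  k,l,s,c=cv2.connectedComponentsWithStats(d.astype(np.uint8));print(n,[t[:5].tolist() for t in s[1:] if t[4]>12])
E
```

```text
top0 [[351, 194, 15, 13, 21], [333, 203, 11, 10, 74], [357, 208, 9, 10, 62], [281, 293, 160, 96, 6537], [397, 302, 163, 118, 12061], [220, 329, 47, 91, 820], [269, 337, 12, 16, 109], [475, 353, 14, 7, 43], [452, 361, 15, 12, 95], [330, 396, 52, 24, 670], [255, 407, 13, 13, 13], [324, 410, 11, 10, 26]]
side0 [[451, 5, 6, 17, 27], [443, 20, 24, 21, 233], [442, 54, 7, 4, 13], [441, 61, 15, 18, 92], [502, 74, 21, 95, 323], [435, 82, 21, 33, 223], [448, 106, 15, 73, 299], [296, 161, 33, 10, 125], [304, 168, 24, 14, 122], [501, 170, 7, 9, 40], [537, 170, 11, 10, 53], [404, 175, 44, 96, 2173], [438, 182, 10, 24, 137], [304, 188, 13, 2, 14], [504, 196, 4, 8, 18], [453, 198, 10, 35, 205], [451, 235, 26, 19, 215], [544, 235, 16, 4, 42], [415, 268, 20, 7, 105], [404, 275, 73, 52, 616], [531, 306, 4, 9, 17], [512, 316, 22, 5, 75]]
```

View pics/c7.png

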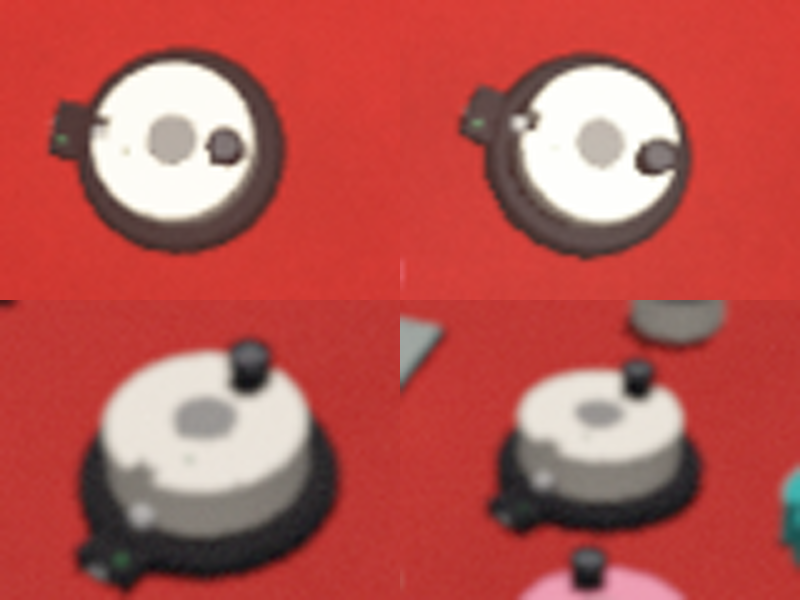

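The notch (crop (528,122)) now meets the pin. In the side view the top edge dropped from about 357 to 369 px, which is about 9 mm. The amp looks level, and only the amp and the arm changed. Handing in.

```bash
python3 -c "
from workcell import job;print(job.job_done())"
```

```text
the job is handed in; nothing more can be done
None
```

The amplifier on the right-hand dock is turned to its pin and pressed fully home, and I handed the job in at about 21 s of the 58 s allowed.

- **Turning:** I pushed its cable socket round about 160° anticlockwise with the closed fingertip. It fell short of my estimate, so I backed off for a clear view, measured it about 5.5° short and pushed the rest.
- **Pressing:** I pressed at the disc's centre. It went down at about 5–13 N and stopped hard at the home height (top face at 44 mm). The final press reached about 25 N vertically and 27 N in total.
- **Last checks:** After lifting clear, the pictures show the notch at the pin and the top about 9 mm lower and level. The before-and-after comparison shows changes only at this amplifier and the arm with its shadows, not at the second amplifier or the other objects.
- **Disagreement:** The camera estimates of the pin's direction ranged from 68° to 75°. I aimed for about 71°, and the full travel down to the home height shows the notch took the pin.

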